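# Refit the coin funnel and close the service cover of a meter housing

### The job

Stand the steel coin funnel upright, spout down, on the floor of the open compartment of the green meter housing, without dropping it in; then slide the cover fully home over it, and then drive the cover's headed pin fully down with the mallet (do not press it with the fingers). Set the mallet down on the ledge again without dropping it, and leave the brass lock, the cracked lens, the coin can and the spare housing where they are.

Things in the scene. Friction and masses are not known exactly. Their poses are not given: they have to be found in the camera images.
- housing: Green enamel meter housing lying on its back, fixed to the ledge. 130 mm wide (own x), 300 long (own y), flat top 80 mm up. Origin: on the ledge under its middle. y runs from the end with the pole collar (-y; 66 mm diameter, 35 mm long, beyond the 300) to the rounded end (+y, robot's left within 0.4 rad). z up. The half y -150 to -8 mm is closed, the other half holds the open-topped compartment.
- compartment (a point): Centre of the compartment's floor: housing x 0, y 56 mm, z 8 mm; axes as the housing's. The compartment is 92 mm wide (x), 128 mm long (housing y -8 to 120 mm) and 72 mm deep. Along both long edges of the housing's top, at |x| 49 to 59 mm, runs a guide rail 10 mm high; the cover slides between them.
- cover_slide (a joint): How far the flat cover stands open (m): 0 home on its stop, 0.136 fully open over the closed half. It shuts towards +y. Plate 104 x 154 x 4 mm, upper side 84.5 mm up, leading edge at housing y = 140 mm minus this value: the free mouth runs from there to y 120 mm. Starts at 0.05 to 0.134, often too little for the funnel. Moves at about 6 N, stays where left.
- cover_lip (a point): Middle of the upper edge of the cover's upright pull lip at its trailing (-y) end: 60 mm wide along the housing's x, 8 mm thick along its y, 28 mm high above the cover, upper edge 112.5 mm above the ledge; at housing y = -10 mm minus the opening. Pinch it from above along the housing's y. Axes as the housing's.
- pin_drive (a joint): How far the headed spring pin is driven down (m): 0 proud, as at the start; 0.012 fully down, its head on the boss. It resists with about 8 N and stays where it is driven.
- pin_head (a point): Centre of the top of the pin's head, a disc 22 mm in diameter and 7 mm thick, 113.5 mm above the ledge when proud, 101.5 when driven. The pin stands upright in a boss (24 mm diameter, 10 mm high) on the cover near its leading edge, at housing x 0, y = 130 mm minus the opening, and travels with the cover.
- pin: The whole pin, with 10 mm shank, 22 mm head; origin on its axis, 19 mm below the top of its head.
- funnel: Sheet-steel coin funnel standing on its foot, 66 mm high, about 220 g. Mouth 70 (own x) by 56 mm (own y), rim 46 mm up; foot 56 by 46 mm. A splitter blade crosses the mouth: 8 mm thick along x, 50 wide along y, upper edge 66 mm up; pinch it from above along x. Origin: centre of the foot's underside, z up. Left or right of the housing, any yaw.
- mallet: Mallet, 200 mm long, about 500 g, standing on a face of its head, handle level. Head: upright cylinder, 52 mm diameter, 76 high, axis at own x 74 mm. Handle: bar from x 50 to -100 mm, 24 wide (y), 28 high, centre line 38 mm up. Centre of mass at x 64 mm. Origin: level of the lower face, under mid-length; z up. On the other side from the funnel; head points away from the robot within 0.5 rad.
- mallet_head (a point): Centre of the mallet's head, 38 mm above its lower face; axes as the mallet's.
- lock: Bystander, leave alone: brass tumbler lock standing on its flange, 52 mm in diameter, 70 mm high. Origin: centre of its underside.
- lens: Bystander, leave alone: cracked round glass lens lying flat, 88 mm in diameter, 12 mm thick. Origin: centre of its underside.
- spare: Bystander, leave alone: spare green housing standing upright between robot and work, 66 mm (own x) by 90 mm (own y), 150 mm high, round top. Origin: centre of its underside.
- coin_can: Bystander, leave alone: upright metal coin can with a lid and a wire bail, 78 mm in diameter, 107 mm high, far left. Origin: centre of its underside.
Things that resemble listed ones, but are neither listed nor needed, are in the scene too. Leave any red look-alike of the funnel alone.

How it is judged (in metres and radians):
On the way, in this order (a step that is already met when the one before it is completed fails the run):
1. the funnel stands upright on the floor of the compartment (x of funnel in the frame of compartment between -0.03 and 0.03 m and y of funnel in the frame of compartment between -0.045 and 0.045 m and z of funnel in the frame of compartment between -0.005 and 0.008 m and angle between funnel's own z axis and vertical below 0.12 rad), for 0.3 s.
2. the cover is fully home over the funnel, the pin still proud (all of step 1 and value of joint each of cover_slide, pin_drive below 0.004 m), for 0.2 s.
3. the pin is driven fully down with the cover home (value of joint cover_slide below 0.004 m and value of joint pin_drive above 0.0105 m), for 0.2 s.
At the end, for the whole second after the job is handed in: The funnel stands upright (within 0.12 rad) on the compartment floor (foot within 8 mm of it), the cover is home (open less than 4 mm), the pin is down (driven more than 10.5 of 12 mm), and the mallet rests still on the ledge, standing on a face or lying (centre of its head lower than 50 mm) (all of step 1 and all of step 3 and height (world z) of mallet_head below 0.05 m and linear speed of mallet below 0.03 m/s and angular speed of mallet below 0.2 rad/s); the robot touches nothing.
It fails at once if the fingers or the arm press on the pin (over 3 N) (contact force between any of the fingers, the arm and pin above 3 N).
It fails at once if the funnel is dropped into the compartment (falls in faster than 0.7 m/s) (x of funnel in the frame of compartment between -0.05 and 0.05 m and y of funnel in the frame of compartment between -0.065 and 0.065 m and z of funnel in the frame of compartment below 0.05 m and linear speed of funnel above 0.7 m/s).
It fails at once if the mallet is dropped on the ledge (faster than 0.9 m/s with its head lower than 80 mm) (height (world z) of mallet_head below 0.08 m and linear speed of mallet above 0.9 m/s).
It fails at once if the brass lock, the cracked lens, the spare housing or the coin can is shifted more than 15 mm (distance of any of lock, lens, spare, coin_can from where it was at the start of the episode above 0.015 m).
It also fails if it takes over 72 s, if anything falls off the work surface, if the arm or the gripper's body presses on something with over 40 N, if the wrist force passes 120 N, or if a joint passes its speed limit or range.

### The arm

A 6-joint arm with a two-finger parallel gripper is mounted at the origin on the work surface. World frame = base frame: x ahead of the robot, y to its left, z up, the work surface at z = 0. Lengths are in mm, angles in rad, forces in N, time in s.
With the tool pointing down it reaches from about 375 to 975 mm from the base axis. Payload 3.8 kg.
Tool frame: the origin (TCP) lies at the very end of the fingers, on their centre line; the grasp point (between the pads) lies 19 mm behind it (robot.hold_point_z is the distance from the TCP to the grasp point, in mm); z points along the fingers, y is the line along which they close (so a half turn about z gives the same grasp; the last joint's range is limited). The gripper opens to 85 mm and grips with 20 to 120 N. Pads are 22 mm wide; open, the fingers measure 114 mm over their backs; the gripper's body (76 mm by 85 mm) begins 54 mm behind the grasp point. The pads swing forward as they close: fully open they stand 13 mm farther back than shut.
Start: joints at [1.119, 0.264, 1.604, -0, 1.274, -0.037], TCP at [272.027, 617.754, 231.28] pointing down, gripper open.
Joint ranges: [-2.63, 2.63], [-0.94, 2.18], [0.31, 2.57], [-1.31, 4.45], [0, 2.66], [-2.55, 2.55]. Speed limits (rad/s): [2.57, 2.57, 3.14, 3.14, 3.14, 3.14].

### API

Orientations are given as a unit quaternion [x, y, z, w].
In Python, from station import robot gives the robot as it stands.
- The arm moves only by the tool arm_command, never from a script. Its arguments are lists of equal length, an entry for each row: "offset": the shift along the tool's x, y, z in m, a list of three; "rotation": the turn, a rotation vector about the tool's x, y, z in degrees, a list of three; "hand": the closure, from 0 (fully open) to 1 (shut). A call has exactly 10 rows; each row shifts and turns the commanded pose from where the row before left it, along the tool's axes as they then stand; what a row does not reach is not made up. A row lasts 1/10 s, in which the tool goes at most 50 mm and 8.59 degrees, less where a joint would pass 70% of its speed; a pose out of reach is approached as far as the arm can. A call with a gripper value outside its range is refused whole. The fingers move at their own pace and stop on an object; "grip_force" is the grip in N (left out, the last holds). Time passes only in rows, so rows that do not move let the fingers close, or fill a call up. It gives the time, the measured TCP pose, the force, the opening and the grip force at its end, in the units of the state.
- robot.state(): the state, without advancing time (a new reading comes with each control period).
- robot.capture(name): name is "scene" or "top"; returns a dict with "img" (420x560x3 uint8, blue, green, red), "z_map" (420x560 float32, mm along the optical axis (not along the pixel's ray), 0 where there is no reading), "mtx" (3x3 intrinsics, pixels), "rvec" (rotation vector, rad) and "tvec" (3), from world to camera coordinates, as OpenCV has them. Camera axes: x right, y down, z forward; pixel columns grow to the right and rows downward; lengths in mm; the calibration is good to about 2 mm. A picture is of the moment at which its call begins.
- robot.sign_off(): hands the job in; it is judged then, once.
The state is a dict: "time": time; "joint_positions": joint angles; "dq": joint speeds; "joint_efforts": joint torques, N m; "tool_pos": TCP position; "tcp_rot": TCP orientation; "force": force on the tool from outside, world axes, zero at the start; "torque": the same for the moment, N m; "finger_gap": finger opening in mm; "gripper_force": force on a finger pad.
Only numpy, scipy, OpenCV 4.12 (cv2) and the standard library are available. Lean on these libraries where they do the work, as an engineer would, in place of code of your own. Each camera call takes 0.05 s, during which the arm holds its last target. There are 200 camera calls.

## Working session

There is one attempt and no reset: what is moved stays moved. The work goes in short steps, Python scripts to look and compute and a tool call to move; the robot and the scene stay as the last step left them, time stands still between calls to the robot, and variables do not carry over. Pictures are saved under pics/ and viewed, at most 10 in all, crops included, and the job is handed in when it is done.

Besides the shell and the picture viewer there is one more tool, called after ">>>" as name(argument=value, ...) on one line, values as JSON. arm_command: Moves the arm, as the interface text tells. Its arguments: {"type":"object","properties":{"offset":{"type":"array"},"rotation":{"type":"array"},"hand":{"type":"array"},"grip_force":{"type":"number"}},"required":["offset","rotation","hand"]}

```bash
mkdir -p pics; ls
cat > h.py <<'E'
import numpy as np, cv2
from station import robot
from scipy.spatial.transform import Rotation as R
def cap(n):
    c=robot.capture(n); np.savez(n+'.npz',**{k:np.asarray(v) for k,v in c.items()}); return c
def cloud(c):
    K=c['mtx']; z=c['z_map'].astype(float); v,u=np.mgrid[:z.shape[0],:z.shape[1]]
    P=np.stack([(u-K[0,2])/K[0,0]*z,(v-K[1,2])/K[1,1]*z,z],-1)
    M=cv2.Rodrigues(np.asarray(c['rvec'],float))[0]
    W=(P-np.asarray(c['tvec']).ravel())@M
    W[z<=0]=np.nan
    return W
E
python3 - <<'E'
from h import *
for n in('scene','top'):
    c=cap(n); cv2.imwrite(f'pics/{n}1.png',c['img'])
    M=cv2.Rodrigues(np.asarray(c['rvec'],float))[0]; print(n,-M.T@np.ravel(c['tvec']),M[2])
print(robot.state())
E
```

```text
pics
scene [1434.37703224   28.93795062  998.92216337] [-0.69908721  0.02026981 -0.71474905]
top [ 484.67695419   53.21163512 1555.23438541] [ 0.03411211 -0.0015429  -0.99941682]
{'time': 0.1, 'joint_positions': array([ 1.11912328e+00,  2.64699517e-01,  1.60525323e+00, -2.54334640e-05,
        1.27375049e+00, -3.68844101e-02]), 'dq': array([-0.00108141,  0.00050744, -0.0040394 ,  0.0019145 , -0.0001867 ,
       -0.00037722]), 'joint_efforts': array([-9.83261089e-04, -5.16705358e+01, -3.68588662e+01, -1.24643484e-04,
        6.17023019e-03, -1.77656716e-06]), 'tool_pos': array([271.7231094 , 617.1440881 , 230.06340753]), 'tcp_rot': array([ 2.05906986e-01,  9.78570999e-01, -1.02690153e-03, -2.43434030e-04]), 'force': array([-0.36382751,  0.12359857,  0.08467918]), 'torque': array([-0.01198911,  0.04023671, -0.02758636]), 'gripper_force': 0.0, 'finger_gap': 85.21626588767418}
```

View pics/scene1.png

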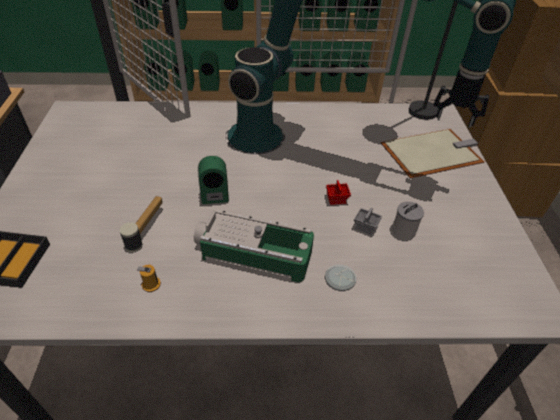

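View pics/top1.png

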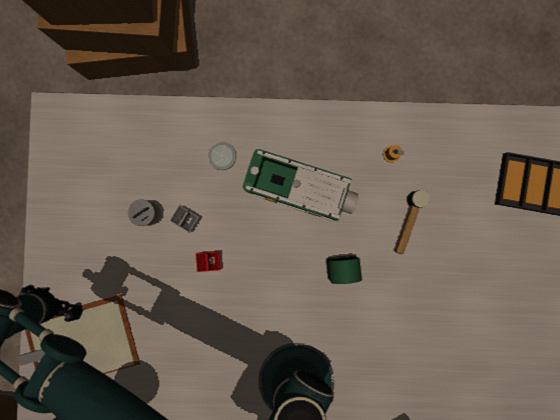

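The scene view shows the housing at (257,243), the steel funnel at (368,220) with the coin can next to it, the red decoy at (338,193) and the mallet at (140,225). The top view shows the funnel at (186,218), the can at (145,212), the housing at (300,185) with its mouth on the left, and the mallet head at (418,199). Next I'll measure from the depth maps.

Run:
```python
from h import *
np.set_printoptions(precision=1,suppress=True)
W={}; I={}
for n in('top','scene'):
    c=dict(np.load(n+'.npz')); W[n]=cloud(c); I[n]=c['img']
w=W['top']
def blob(name,n,cx,cy,r,zlo,zhi):
    q=W[n][cy-r:cy+r,cx-r:cx+r].reshape(-1,3); q=q[(q[:,2]>zlo)&(q[:,2]<zhi)]
    (c,s,a)=cv2.minAreaRect(q[:,:2].astype(np.float32)); print(name,n,len(q),'med',np.median(q,0),'rect',np.array(c),np.array(s),a)
    return q
print('table z',np.nanmedian(w[300:320,480:520,2]),np.nanmedian(W['scene'][200:215,60:80,2]))
for n,p in (('top',(186,218)),('scene',(368,220))):
    blob('funnel',n,*p,19,15,80); blob('blade',n,*p,19,54,80)
blob('can','top',145,212,22,15,130)
blob('mallethead','top',418,199,14,60,100);blob('mallet','top',411,222,38,20,100);blob('handle','top',405,232,28,40,57)
blob('mallet','scene',142,225,32,20,100);blob('mhead','scene',131,232,16,65,100)
q=blob('housing','top',300,185,62,60,100);blob('lip','top',300,185,62,101,125)
blob('rails','top',300,185,62,87,93)
blob('rails','scene',257,243,62,87,93);blob('lip/pin','scene',257,243,62,100,125)
blob('spare','top',343,268,25,60,170); blob('lens','top',222,156,18,6,30); blob('lock','top',393,154,14,15,100);blob('red','top',209,261,16,15,100)
q=w[123:247,238:365].reshape(-1,3);q=q[(q[:,2]>98)];print(q)
v=cv2.resize(np.hstack([I['top'][130:250,160:370]]),None,fx=3.6,fy=3.6,interpolation=cv2.INTER_CUBIC);cv2.imwrite('pics/crop1.png',v)
```

```text
table z -0.64784116177178 -0.16763404878856963
funnel top 416 med [488.3 352.5  35.1] rect [488. 351.] [71.6 57.1] 59.890464782714844
blade top 54 med [488.4 350.8  64.6] rect [487.3 350.9] [ 9.2 48.6] 58.64396667480469
funnel scene 414 med [486.2 348.1  37.1] rect [489.6 349.6] [70.3 61.4] 60.79917526245117
blade scene 46 med [495.2 347.7  64.1] rect [489.6 349.5] [ 8.5 51.3] 60.44453048706055
can top 685 med [501.8 460.2  88.3] rect [502.  466.9] [76.4 76.8] 14.14124584197998
mallethead top 255 med [ 564.5 -348.3   74.7] rect [ 563.7 -349.2] [50.1 49. ] 1.1004973649978638
mallet top 758 med [ 517.6 -328.1   52.4] rect [ 492.2 -332.4] [ 51.6 197.2] 76.4201889038086
handle top 405 med [ 472.5 -318.1   50.1] rect [ 471.8 -318.8] [ 26.3 151.9] 72.54703521728516
mallet scene 816 med [ 551.7 -332.1   51.5] rect [ 497.  -334.5] [ 52.8 200.2] 76.33331298828125
mhead scene 228 med [ 571.4 -350.8   75.2] rect [ 567.6 -351.5] [53.  49.1] 17.33449363708496
housing top 3461 med [583.1 -23.2  83.1] rect [591.4   1.5] [335.  133.8] 73.6864013671875
lip top 107 med [ 577.5 -109.7  111.5] rect [569
[... 2711 characters left out ...]
.7]
 [ 554.7 -110.9  100.1]
 [ 554.1 -112.1  115.2]
 [ 554.4 -115.7  109.2]
 [ 554.5 -118.5  109.6]
 [ 551.4 -109.9  109.7]
 [ 551.4 -112.6  111.8]
 [ 551.4 -115.3  113.1]
 [ 548.2 -109.3  116.2]
 [ 548.4 -112.4  113.9]
 [ 548.7 -115.9  108.1]
 [ 545.9 -108.   102.5]
 [ 545.5 -109.7  112.7]
 [ 545.6 -112.7  111.8]
 [ 545.7 -115.6  111.3]
 [ 542.5 -106.8  113.7]
 [ 542.6 -109.8  112.9]
 [ 542.9 -113.2  108.2]
 [ 539.7 -106.9  113.5]
 [ 539.9 -110.1  110.1]
 [ 540.  -113.1  109.6]
 [ 536.8 -106.8  114.5]
 [ 537.  -110.   111.5]
 [ 537.1 -113.1  110.2]
 [ 533.8 -104.   114.8]
 [ 534.1 -107.5  108.7]
 [ 534.3 -110.8  105. ]
 [ 531.2 -104.8  107.5]
 [ 531.2 -107.5  109.7]
 [ 531.1 -109.7  115.6]]
```

View pics/crop1.png

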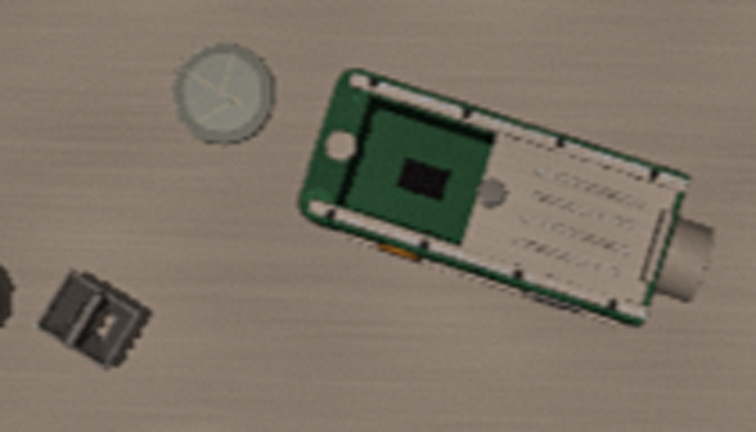

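The crop shows the steel funnel at (95,320), with its blade running bottom-left to top-right. The housing compartment is open at (420,175), the pin head is at (490,192) and the lip is at (655,240).

Measured: funnel (488.5, 350.3) with its x axis at 60°, housing y axis at 73.7°, origin about (596, 18), and the cover open about 129 mm. That leaves enough room for the funnel, so I'm moving to it.

>>> arm_command(offset=[[0,0,0],[-0.04,-0.0153,0.004],[-0.04,-0.0153,0.004],[-0.04,-0.0153,0.004],[-0.04,-0.0153,0.004],[-0.04,-0.0153,0.004],[-0.04,-0.0153,0.004],[-0.04,-0.0153,0.004],[-0.04,-0.0153,0.004],[0,0,0]], rotation=[[0,0,6.2],[0,0,0],[0,0,0],[0,0,0],[0,0,0],[0,0,0],[0,0,0],[0,0,0],[0,0,0],[0,0,0]], hand=[0.65,0.65,0.65,0.65,0.65,0.65,0.65,0.65,0.65,0.65], grip_force=40)

```text
time: 1.1
tool_pos: [490.4, 347.5, 198.0]
tcp_rot: [0.261, 0.965, -0.001, 0.0]
force: [-0.6, -0.0, -0.7]
finger_gap: 30.0
gripper_force: 0.0
```

```bash
cat >> h.py <<'E'
def go(x,y,z,ang=None):
    """print tool-frame move to world TCP x,y,z with tool-y axis at ang deg (tool down)"""
    s=robot.state(); m=R.from_quat(s['tcp_rot']).as_matrix(); p=np.array(s['tool_pos'])
    t=m
    rv=np.zeros(3)
    if ang is not None:
        a=np.radians(ang); ty=np.array([np.cos(a),np.sin(a),0]); tz=np.array([0,0,-1.]); t=np.stack([np.cross(ty,tz),ty,tz],1)
        if t[:,1]@m[:,1]<0: t[:,:2]*=-1
        rv=np.degrees(R.from_matrix(m.T@t).as_rotvec())
    np.set_printoptions(precision=2,suppress=True)
    print('pos',p,'yang',np.degrees(np.arctan2(m[1,1],m[0,1])),'t',s['time'],'gap',s['finger_gap'],'F',s['force'],'pad',s['gripper_force'],'q6',s['joint_positions'][5])
    print('rot first',rv,'then shift mm (new tool axes)',t.T@(np.array([x,y,z])-p))
E
python3 -c "
from h import *
go(488.4,350.3,42,60)"
```

```text
pos [490.39 347.47 198.  ] yang 59.74900990062535 t 1.1 gap 29.990910895138086 F [-0.65 -0.01 -0.65] pad 0.0 q6 -0.46572020652030965
rot first [-0.15  0.06 -0.25] then shift mm (new tool axes) [  3.14   1.45 156.  ]
```

>>> arm_command(offset=[[0.003,0.0014,0.03],[0,0,0.03],[0,0,0.03],[0,0,0.02],[0,0,0.015],[0,0,0.015],[0,0,0.013],[0,0,0],[0,0,0],[0,0,0]], rotation=[[0,0,0],[0,0,0],[0,0,0],[0,0,0],[0,0,0],[0,0,0],[0,0,0],[0,0,0],[0,0,0],[0,0,0]], hand=[0.65,0.65,0.65,0.65,0.65,0.65,0.65,0.65,1,1], grip_force=50)

```text
time: 2.1
tool_pos: [486.8, 355.0, 47.2]
tcp_rot: [0.259, 0.966, 0.001, 0.0]
force: [1.1, -0.9, -2.1]
finger_gap: 7.3
gripper_force: 51.4
```

>>> arm_command(offset=[[0,0,0],[0,0,0],[0,0,-0.005],[0,0,-0.015],[0,0,-0.02],[0,0,-0.03],[0,0,-0.03],[0,0,-0.03],[0,0,-0.015],[0,0,0]], rotation=[[0,0,0],[0,0,0],[0,0,0],[0,0,0],[0,0,0],[0,0,0],[0,0,0],[0,0,0],[0,0,0],[0,0,0]], hand=[1,1,1,1,1,1,1,1,1,1])

```text
time: 3.1
tool_pos: [488.2, 355.9, 195.5]
tcp_rot: [0.259, 0.966, 0.003, 0.002]
force: [0.6, -0.0, -2.4]
finger_gap: 7.0
gripper_force: 51.5
```

```bash
python3 -c "
from h import *
go(614.2,79.4,185,73.7)
c=cap('scene'); cv2.imwrite('pics/s2.png',cv2.resize(c['img'][100:320,170:450],None,fx=2.7,fy=2.7))"
```

```text
pos [488.17 355.88 195.5 ] yang 60.03289106922598 t 3.1 gap 7.003975003336051 F [ 0.56 -0.03 -2.35] pad 51.45745933055878 q6 -0.4590560438048553
rot first [  0.35   0.23 -13.67] then shift mm (new tool axes) [-198.57 -229.99   10.5 ]
```

View pics/s2.png

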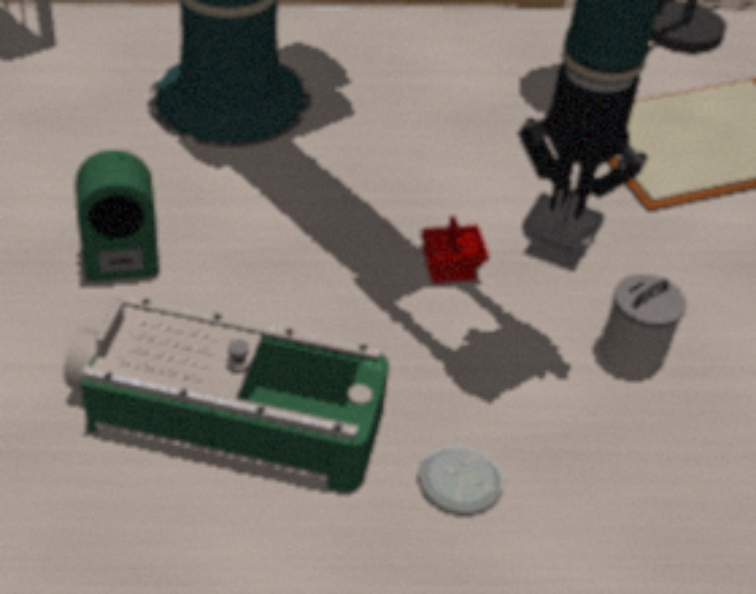

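The funnel is held upright at (565,230) in the crop. Now I'll carry it over the compartment.

>>> arm_command(offset=[[0,0,0],[0,0,0],[-0.0248,-0.0288,0],[-0.0248,-0.0288,0],[-0.0248,-0.0288,0],[-0.0248,-0.0288,0],[-0.0248,-0.0288,0],[-0.0248,-0.0288,0],[-0.0248,-0.0288,0],[-0.0248,-0.0288,0]], rotation=[[0.3,0.2,-6.8],[0,0,-6.8],[0,0,0],[0,0,0],[0,0,0],[0,0,0],[0,0,0],[0,0,0],[0,0,0],[0,0,0]], hand=[1,1,1,1,1,1,1,1,1,1])

```text
time: 4.15
tool_pos: [610.4, 76.0, 188.5]
tcp_rot: [0.142, 0.99, -0.002, -0.005]
force: [1.0, -0.1, -2.4]
finger_gap: 6.7
gripper_force: 51.4
```

>>> arm_command(offset=[[0,0,0],[0,0,0],[0,0,0.01],[0,0,0.01],[0,0,0.01],[0,0,0.01],[0,0,0],[0,0,0],[0,0,0],[0,0,0]], rotation=[[0,0,0],[0,0,0],[0,0,0],[0,0,0],[0,0,0],[0,0,0],[0,0,0],[0,0,0],[0,0,0],[0,0,0]], hand=[1,1,1,1,1,1,1,1,1,1])

```text
time: 5.15
tool_pos: [612.0, 77.5, 152.3]
tcp_rot: [0.142, 0.99, -0.002, -0.002]
force: [0.0, 0.4, -2.4]
finger_gap: 7.0
gripper_force: 51.4
```

```bash
python3 -c "
from h import *
go(614.2,79.4,57,73.7)
c=cap('scene'); cv2.imwrite('pics/s3.png',cv2.resize(c['img'][180:290,180:340],None,fx=4,fy=4))
"
```

```text
pos [612.02  77.54 152.26] yang 73.63303197504428 t 5.15 gap 7.015177387848444 F [ 0.04  0.35 -2.35] pad 51.36180102825165 q6 -1.1966835248765737
rot first [-0.23 -0.17 -0.07] then shift mm (new tool axes) [-1.57  2.39 95.26]
```

View pics/s3.png

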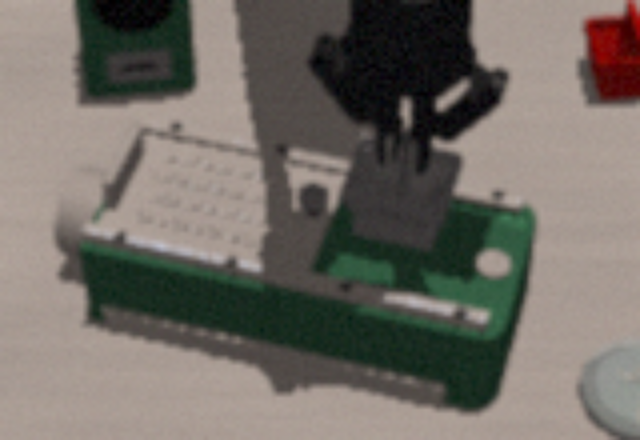

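Funnel hangs straight over the compartment at about (400,190), well clear of the pin at (313,197). Lowering it.

>>> arm_command(offset=[[0,0.003,0.01],[0,0.003,0.015],[0,0,0.018],[0,0,0.018],[0,0,0.015],[0,0,0.01],[0,0,0.005],[0,0,0.002],[0,0,0],[0,0,0]], rotation=[[0,0,0],[0,0,0],[0,0,0],[0,0,0],[0,0,0],[0,0,0],[0,0,0],[0,0,0],[0,0,0],[0,0,0]], hand=[1,1,1,1,1,1,1,1,1,1])

```text
time: 6.2
tool_pos: [613.5, 83.0, 59.4]
tcp_rot: [0.142, 0.99, -0.002, -0.002]
force: [0.1, -0.2, -1.7]
finger_gap: 7.0
gripper_force: 51.4
```

>>> arm_command(offset=[[0,0,0.001],[0,0,0.001],[0,0,0.001],[0,0,0.001],[0,0,0],[0,0,0],[0,0,0],[0,0,0],[0,0,0],[0,0,0]], rotation=[[0,0,0],[0,0,0],[0,0,0],[0,0,0],[0,0,0],[0,0,0],[0,0,0],[0,0,0],[0,0,0],[0,0,0]], hand=[1,1,1,1,1,1,1,1,1,1])

```text
time: 7.2
tool_pos: [612.7, 83.0, 54.6]
tcp_rot: [0.142, 0.99, -0.002, -0.002]
force: [-1.3, -0.1, 1.1]
finger_gap: 6.7
gripper_force: 51.7
```

It's touching the floor. Release part way and rise.

>>> arm_command(offset=[[0,0,0],[0,0,0],[0,0,0],[0,0,0],[0,0,-0.015],[0,0,-0.025],[0,0,-0.03],[0,0,-0.04],[0,0,-0.03],[0,0,0]], rotation=[[0,0,0],[0,0,0],[0,0,0],[0,0,0],[0,0,0],[0,0,0],[0,0,0],[0,0,0],[0,0,0],[0,0,0]], hand=[0.7,0.7,0.7,0.7,0.7,0.7,0.7,0.7,0.7,0.7])

```text
time: 8.2
tool_pos: [617.5, 83.9, 202.4]
tcp_rot: [0.142, 0.99, -0.0, 0.004]
force: [0.3, 0.2, 0.2]
finger_gap: 25.6
gripper_force: 0.0
```

```bash
python3 -c "
from h import *
c=cap('scene'); cv2.imwrite('pics/s4.png',cv2.resize(c['img'][180:290,180:340],None,fx=4,fy=4))
W=cloud(c); q=W[205:275,195:325].reshape(-1,3)
o=np.array([596.2,18]); yh=np.array([.2807,.9598]); xh=np.array([.9598,-.2807])
h=np.c_[(q[:,:2]-o)@xh,(q[:,:2]-o)@yh,q[:,2]]
def m(n,k): k=h[k]; print(n,len(k),np.round(np.median(k,0),1),np.round(np.percentile(k,[5,95],axis=0),1).tolist())
m('lip',(abs(h[:,0])<45)&(h[:,2]>100)&(h[:,2]<120)&(h[:,1]<-100))
m('pin',(abs(h[:,0])<25)&(h[:,2]>108)&(h[:,2]<118)&(abs(h[:,1])<25))
m('funnel',(abs(h[:,0])<42)&(h[:,2]>40)&(h[:,2]<78)&(h[:,1]>15)&(h[:,1]<118))
m('blade',(abs(h[:,0])<42)&(h[:,2]>62)&(h[:,2]<78)&(h[:,1]>25)&(h[:,1]<108))
m('rails',(h[:,2]>87)&(h[:,2]<94)&(abs(h[:,0])<65))
l=o-139*yh; print('lip',l); go(l[0],l[1],180,73.7)
"
```

```text
lip 72 [   7.8 -137.3  110.5] [[-20.0, -142.4, 101.7], [32.7, -135.4, 114.3]]
pin 44 [  6.5   0.2 113.1] [[-4.6, -8.3, 109.4], [14.8, 9.3, 115.8]]
funnel 324 [-23.1  69.4  53.5] [[-41.7, 31.7, 41.4], [22.4, 106.6, 75.0]]
blade 87 [-12.8  67.6  72.1] [[-41.8, 35.6, 63.2], [25.8, 100.2, 76.7]]
rails 746 [ 20.3 -20.7  89.4] [[-53.8, -136.7, 87.3], [63.4, 119.3, 92.7]]
lip [ 557.1827 -115.4122]
pos [615.89  83.68 199.35] yang 73.63533813179997 t 8.25 gap 25.978332010965694 F [-0.3   1.35  0.38] pad 0.0 q6 -1.1877696784644327
rot first [-0.09  0.18 -0.06] then shift mm (new tool axes) [   0.47 -207.57   19.35]
```

View pics/s4.png

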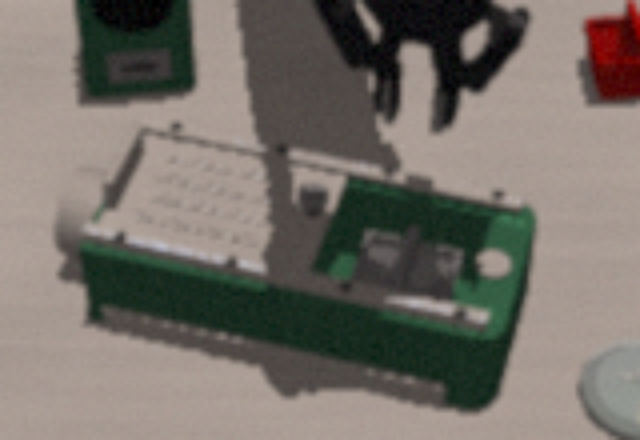

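The funnel is standing in the compartment at about (410,265), with its blade below the top. Next is the cover lip.

>>> arm_command(offset=[[0,-0.0413,0.005],[0,-0.0413,0.005],[0,-0.0413,0.01],[0,-0.0413,0.01],[0,-0.0413,0.01],[0,0,0.015],[0,0,0.01],[0,0,0],[0,0,0],[0,0,0]], rotation=[[0,0,0],[0,0,0],[0,0,0],[0,0,0],[0,0,0],[0,0,0],[0,0,0],[0,0,0],[0,0,0],[0,0,0]], hand=[0.6,0.6,0.6,0.6,0.6,0.6,0.6,0.6,0.6,0.6])

```text
time: 9.25
tool_pos: [555.6, -113.9, 130.9]
tcp_rot: [0.141, 0.99, -0.002, -0.002]
force: [0.6, -0.5, -0.7]
finger_gap: 34.2
gripper_force: 0.0
```

```bash
python3 -c "
from h import *
go(557.5,-114.4,92,73.7)"
```

```text
pos [ 555.63 -113.88  130.91] yang 73.73667376699318 t 9.25 gap 34.20281304278268 F [ 0.65 -0.54 -0.68] pad 0.0 q6 -1.5280731095826672
rot first [-0.25 -0.2   0.04] then shift mm (new tool axes) [-1.94  0.02 38.91]
```

>>> arm_command(offset=[[-0.002,0,0.01],[0,0,0.01],[0,0,0.01],[0,0,0.006],[0,0,0.002],[0,0,0],[0,0,0],[0,0,0],[0,0,0],[0,0,0]], rotation=[[0,0,0],[0,0,0],[0,0,0],[0,0,0],[0,0,0],[0,0,0],[0,0,0],[0,0,0],[0,0,0],[0,0,0]], hand=[0.6,0.6,0.6,0.6,0.6,0.6,1,1,1,1], grip_force=40)

```text
time: 10.25
tool_pos: [557.0, -115.9, 93.0]
tcp_rot: [0.142, 0.99, -0.002, -0.002]
force: [-0.4, -1.0, 2.3]
finger_gap: 7.0
gripper_force: 42.1
```

```bash
python3 -c "
from h import *
go(557.5,-114.4,92)"
```

```text
pos [ 556.96 -115.88   92.99] yang 73.63023340447329 t 10.25 gap 7.025816753591393 F [-0.4  -1.02  2.34] pad 42.06740856170654 q6 -1.5282655567090047
rot first [0. 0. 0.] then shift mm (new tool axes) [-0.1   1.57  0.99]
```

>>> arm_command(offset=[[0,0.005,0],[0,0.013,0],[0,0.015,0],[0,0.015,0],[0,0.015,0],[0,0.015,0],[0,0.015,0],[0,0.015,0],[0,0.01,0],[0,0,0]], rotation=[[0,0,0],[0,0,0],[0,0,0],[0,0,0],[0,0,0],[0,0,0],[0,0,0],[0,0,0],[0,0,0],[0,0,0]], hand=[1,1,1,1,1,1,1,1,1,1])

```text
time: 11.25
tool_pos: [590.6, -1.2, 92.9]
tcp_rot: [0.142, 0.99, -0.002, -0.002]
force: [-0.1, 1.9, 4.6]
finger_gap: 7.1
gripper_force: 42.6
```

>>> arm_command(offset=[[0,0.003,0],[0,0.003,0],[0,0.003,0],[0,0.003,0],[0,0.002,0],[0,0.001,0],[0,0,0],[0,0,0],[0,0,0],[0,0,0]], rotation=[[0,0,0],[0,0,0],[0,0,0],[0,0,0],[0,0,0],[0,0,0],[0,0,0],[0,0,0],[0,0,0],[0,0,0]], hand=[1,1,1,1,1,1,1,1,1,1])

```text
time: 12.25
tool_pos: [593.2, 7.5, 93.0]
tcp_rot: [0.142, 0.99, -0.006, -0.003]
force: [-6.4, -15.3, 9.0]
finger_gap: 6.9
gripper_force: 43.3
```

```bash
python3 -c "
from h import *
go(593.4,8.4,92)"
```

```text
pos [593.21   7.47  93.  ] yang 73.68503270344375 t 12.25 gap 6.886241027569898 F [ -6.43 -15.34   8.98] pad 43.309012055397034 q6 -1.3027016506098945
rot first [0. 0. 0.] then shift mm (new tool axes) [0.07 0.96 0.99]
```

The cover has reached its stop: it travelled 128.7 mm and reacts with 17 N. I'll release, rise and look before going for the mallet.

>>> arm_command(offset=[[0,-0.001,0],[0,0,0],[0,0,0],[0,0,0],[0,0,-0.02],[0,0,-0.03],[0,0,-0.03],[0,-0.03,-0.02],[0,-0.04,0],[0,-0.04,0]], rotation=[[0,0,0],[0,0,0],[0,0,0],[0,0,0],[0,0,0],[0,0,0],[0,0,0],[0,0,0],[0,0,0],[0,0,0]], hand=[0.6,0.6,0.6,0.6,0.6,0.6,0.6,0.4,0.4,0.4], grip_force=40)

```text
time: 13.25
tool_pos: [563.9, -94.5, 193.7]
tcp_rot: [0.141, 0.99, -0.002, -0.001]
force: [0.3, 0.4, 0.4]
finger_gap: 51.4
gripper_force: 0.0
```

```bash
python3 -c "
from h import *
o=np.array([596.2,18]); yh=np.array([.2807,.9598]); xh=np.array([.9598,-.2807])
for n,(r0,r1,c0,c1) in (('scene',(205,285,195,325)),('top',(123,247,238,365))):
    c=cap(n); W=cloud(c); q=W[r0:r1,c0:c1].reshape(-1,3)
    h=np.c_[(q[:,:2]-o)@xh,(q[:,:2]-o)@yh,q[:,2]]
    for a,y in(('pin',130),('lip',-10)):
        k=(abs(h[:,0])<40)&(h[:,2]>105)&(h[:,2]<120)&(abs(h[:,1]-y)<25)
        k=h[k]; print(n,a,len(k),np.median(k,0),(k.max(0)+k.min(0))/2,k.max(0)-k.min(0))
go(523.7,-336.6,120,72)
"
```

```text
scene pin 48 [  6.51679152 128.93153347 112.78465744] [  4.93387985 129.29341031 110.69102564] [21.76075378 20.44972523 10.25738501]
scene lip 54 [  8.606164   -10.25926229 111.58168835] [  4.15315045 -10.80969743 110.09485282] [60.48690455  8.0894111  10.05250632]
top pin 42 [  2.04255619 130.07565211 112.38308635] [  1.95927716 130.23299723 112.23462124] [19.01723638 19.61793036 14.02496761]
top lip 56 [  0.88491009 -10.06638585 111.23032927] [  1.20285289  -9.99314303 111.71924512] [58.81183887  7.82742386 10.45257237]
pos [562.34 -97.48 192.53] yang 73.4521734278723 t 13.35 gap 51.45129525547907 F [ 0.49 -0.1  -0.07] pad 0.0 q6 -1.4912521416709532
rot first [-0.36 -0.22  1.45] then shift mm (new tool axes) [ -37.14 -239.36   72.53]
```

Cover is home (pin y about 130, lip about -10, pin proud at 113 mm). Pin head is at about (635.5, 141.6). Going to the mallet.

>>> arm_command(offset=[[0,0,0],[-0.0062,-0.04,0.012],[-0.0062,-0.04,0.012],[-0.0062,-0.04,0.012],[-0.0062,-0.04,0.012],[-0.0062,-0.04,0.012],[-0.0062,-0.039,0.012],[0,0,0],[0,0,0],[0,0,0]], rotation=[[-0.3,-0.2,1.45],[0,0,0],[0,0,0],[0,0,0],[0,0,0],[0,0,0],[0,0,0],[0,0,0],[0,0,0],[0,0,0]], hand=[0.3,0.3,0.3,0.3,0.3,0.3,0.3,0.3,0.3,0.3])

```text
time: 14.35
tool_pos: [526.3, -331.5, 120.1]
tcp_rot: [0.154, 0.988, 0.001, -0.0]
force: [0.2, 0.6, 0.4]
finger_gap: 59.6
gripper_force: 0.0
```

```bash
python3 -c "
from h import *
go(523.7,-336.6,20,72)
c=cap('scene'); cv2.imwrite('pics/s5.png',cv2.resize(c['img'][160:300,90:230],None,fx=4,fy=4))
"
```

```text
pos [ 526.35 -331.45  120.12] yang 72.23806411211906 t 14.35 gap 59.63474988172838 F [0.19 0.64 0.39] pad 0.0 q6 -1.8641797685107409
rot first [ 0.09 -0.05  0.24] then shift mm (new tool axes) [  0.93  -5.71 100.12]
```

View pics/s5.png

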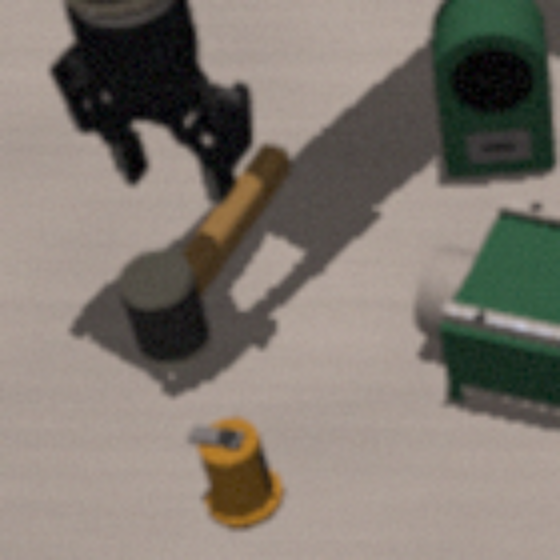

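The gripper hovers at z 120 mm above the handle, the mallet head is at (160,300) and the lock is well clear at (240,470). Descending to grip the handle.

>>> arm_command(offset=[[0.001,-0.0057,0.02],[0,0,0.025],[0,0,0.025],[0,0,0.015],[0,0,0.01],[0,0,0.004],[0,0,0],[0,0,0],[0,0,0],[0,0,0]], rotation=[[0,0,0],[0,0,0],[0,0,0],[0,0,0],[0,0,0],[0,0,0],[0,0,0],[0,0,0],[0,0,0],[0,0,0]], hand=[0.3,0.3,0.3,0.3,0.3,0.3,0.3,0.3,1,1], grip_force=100)

```text
time: 15.4
tool_pos: [523.3, -338.6, 22.1]
tcp_rot: [0.155, 0.988, 0.0, 0.0]
force: [-0.0, 0.4, 0.6]
finger_gap: 31.6
gripper_force: 0.0
```

>>> arm_command(offset=[[0,0,0],[0,0,0],[0,0,0],[0,0,0],[0,0,0],[0,0,0],[0,0,-0.003],[0,0,-0.005],[0,0,-0.005],[0,0,0]], rotation=[[0,0,0],[0,0,0],[0,0,0],[0,0,0],[0,0,0],[0,0,0],[0,0,0],[0,0,0],[0,0,0],[0,0,0]], hand=[1,1,1,1,1,1,1,1,1,1])

```text
time: 16.4
tool_pos: [522.8, -338.2, 34.2]
tcp_rot: [0.155, 0.988, 0.0, -0.0]
force: [0.3, -0.4, -5.8]
finger_gap: 22.5
gripper_force: 98.1
```

```bash
python3 -c "
from h import *
go(523.7,-336.6,200)"
```

```text
pos [ 522.8  -338.17   34.25] yang 72.1837124277325 t 16.4 gap 22.51965167928686 F [ 0.34 -0.35 -5.78] pad 98.08447480201721 q6 -1.8744311174132566
rot first [0. 0. 0.] then shift mm (new tool axes) [  -0.27    1.86 -165.75]
```

>>> arm_command(offset=[[0,0,-0.02],[0,0,-0.035],[0,0,-0.04],[0,0,-0.035],[0.0034,0.02,-0.02],[0.0068,0.04,-0.005],[0.0068,0.04,0],[0.0068,0.04,0],[0.0068,0.04,0],[0.0068,0.04,0]], rotation=[[0,0,0],[0,0,0],[0,0,0],[0,0,0],[0,0,0],[0,0,0],[0,0,0],[0,0,0],[0,0,0],[0,0,0]], hand=[1,1,1,1,1,1,1,1,1,1])

```text
time: 17.4
tool_pos: [554.1, -115.7, 188.8]
tcp_rot: [0.155, 0.988, 0.0, -0.001]
force: [-0.0, -0.3, -5.6]
finger_gap: 22.5
gripper_force: 98.9
```

>>> arm_command(offset=[[0.0068,0.04,0],[0.0068,0.04,0],[0.0068,0.04,0],[0.0068,0.04,0],[0.0068,0.04,0],[0.0068,0.04,0],[0.005,0.03,0],[0,0,0],[0,0,0],[0,0,0]], rotation=[[0,0,0],[0,0,0],[0,0,0],[0,0,0],[0,0,0],[0,0,0],[0,0,0],[0,0,0],[0,0,0],[0,0,0]], hand=[1,1,1,1,1,1,1,1,1,1])

```text
time: 18.4
tool_pos: [593.1, 153.0, 188.9]
tcp_rot: [0.155, 0.988, -0.0, -0.001]
force: [-0.2, -0.9, -5.8]
finger_gap: 22.2
gripper_force: 99.4
```

```bash
python3 -c "
from h import *
go(593.5,154.1,140,72.2)
c=cap('scene'); cv2.imwrite('pics/s6.png',cv2.resize(c['img'][150:290,200:360],None,fx=4,fy=4))
W=cloud(c)[150:290,200:360]; im=c['img'][150:290,200:360]; s=robot.state()['tool_pos']
q=W.reshape(-1,3); p=np.array([593.5+42.5,141.6]); 
k=(np.hypot(*(q[:,:2]-p).T)<45)&(q[:,2]>125)&(q[:,2]<260)
k=q[k]; print(len(k),k.min(0),k.max(0)); print(np.histogram(k[:,2],10))
t=k[(k[:,2]>np.percentile(k[:,2],99)-90)]
c0=dict(np.load('scene.npz'))
P=cv2.projectPoints(np.array([[636,141.6,113.5]]),c['rvec'],c['tvec'],c['mtx'],None)[0]; print((P.ravel()-[200,150])*4)
"
```

```text
pos [593.05 152.96 188.88] yang 72.16686950059572 t 18.4 gap 22.16460414158943 F [-0.21 -0.87 -5.79] pad 99.386647939682 q6 -1.0483280192139388
rot first [-0.02 -0.1  -0.03] then shift mm (new tool axes) [-0.08  1.22 48.88]
756 [592.43 112.84 165.03] [664.57 182.67 259.08]
(array([ 34,  48,  49,  63,  50,  65,  63, 112, 250,  22]), array([165.03, 174.43, 183.84, 193.24, 202.65, 212.05, 221.46, 230.86,
       240.27, 249.67, 259.08]))
[414.87 352.33]
```

View pics/s6.png

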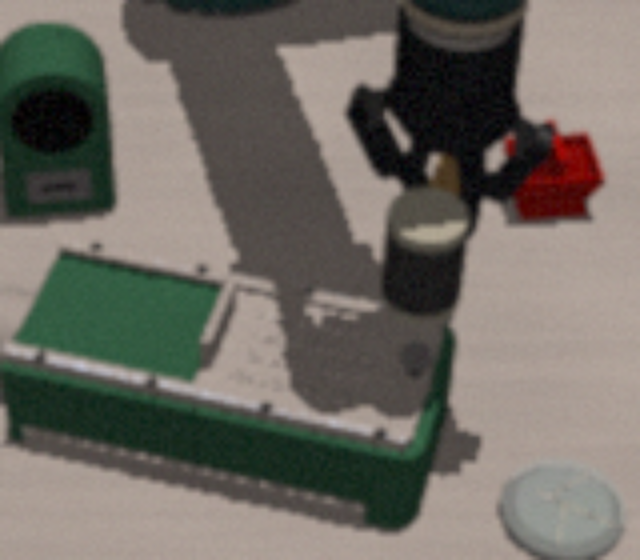

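The mallet head is over the pin, with the pin visible at (415,357) directly below it. Lowering onto it.

>>> arm_command(offset=[[0,0.001,0.01],[0,0,0.015],[0,0,0.015],[0,0,0.008],[0,0,0.003],[0,0,0.003],[0,0,0.003],[0,0,0.003],[0,0,0],[0,0,0]], rotation=[[0,0,0],[0,0,0],[0,0,0],[0,0,0],[0,0,0],[0,0,0],[0,0,0],[0,0,0],[0,0,0],[0,0,0]], hand=[1,1,1,1,1,1,1,1,1,1], grip_force=120)

```text
time: 19.45
tool_pos: [594.6, 154.8, 130.2]
tcp_rot: [0.155, 0.988, 0.001, 0.001]
force: [-2.0, -0.8, 1.8]
finger_gap: 22.2
gripper_force: 120.5
```

>>> arm_command(offset=[[0,0,0.003],[0,0,0.003],[0,0,0.002],[0,0,0.001],[0,0,0],[0,0,0],[0,0,0],[0,0,0],[0,0,0],[0,0,0]], rotation=[[0,0,0],[0,0,0],[0,0,0],[0,0,0],[0,0,0],[0,0,0],[0,0,0],[0,0,0],[0,0,0],[0,0,0]], hand=[1,1,1,1,1,1,1,1,1,1])

```text
time: 20.45
tool_pos: [594.6, 155.0, 123.2]
tcp_rot: [0.155, 0.988, 0.001, 0.001]
force: [-7.8, -2.1, 13.7]
finger_gap: 22.1
gripper_force: 122.4
```

```bash
python3 -c "
from h import *
go(593.5,154.1,120,72.2)"
```

```text
pos [594.61 154.97 123.19] yang 72.18605494878484 t 20.45 gap 22.059667725015714 F [-7.76 -2.11 13.67] pad 122.39813089370728 q6 -1.046479370453489
rot first [ 0.09  0.06 -0.01] then shift mm (new tool axes) [ 0.79 -1.17  3.19]
```

>>> arm_command(offset=[[0,0,0.002],[0,0,0.002],[0,0,0],[0,0,0],[0,0,0],[0,0,0],[0,0,-0.006],[0,0,-0.02],[0,0,-0.02],[0,0,-0.02]], rotation=[[0,0,0],[0,0,0],[0,0,0],[0,0,0],[0,0,0],[0,0,0],[0,0,0],[0,0,0],[0,0,0],[0,0,0]], hand=[1,1,1,1,1,1,1,1,1,1])

```text
time: 21.45
tool_pos: [592.8, 154.7, 180.6]
tcp_rot: [0.155, 0.988, 0.0, -0.002]
force: [0.6, 1.0, -6.1]
finger_gap: 22.3
gripper_force: 119.3
```

```bash
python3 -c "
from h import *
go(522.8,-338.2,200,72.2)
o=np.array([596.2,18]); yh=np.array([.2807,.9598]); xh=np.array([.9598,-.2807])
c=cap('scene'); cv2.imwrite('pics/s7.png',cv2.resize(c['img'][150:290,200:360],None,fx=4,fy=4))
W=cloud(c); q=W[205:285,195:325].reshape(-1,3)
h=np.c_[(q[:,:2]-o)@xh,(q[:,:2]-o)@yh,q[:,2]]
for a,y in(('pin',130),('lip',-10)):
    k=h[(abs(h[:,0])<40)&(h[:,2]>94)&(h[:,2]<120)&(abs(h[:,1]-y)<20)]; print(a,len(k),np.median(k,0),(k.max(0)+k.min(0))/2,np.sort(k[:,2])[-25:])
"
```

```text
pos [592.84 154.68 180.56] yang 72.1871771099675 t 21.45 gap 22.267412947194114 F [ 0.58  0.97 -6.12] pad 119.33209419250488 q6 -1.0467728314735223
rot first [-0.02 -0.21 -0.01] then shift mm (new tool axes) [ -83.99 -490.7   -19.44]
pin 50 [  7.84 129.59 100.81] [  6.61 129.03  99.66] [101.05 101.07 101.13 101.41 101.54 101.83 101.9  101.96 102.06 102.21
 102.24 102.33 102.39 102.66 102.74 102.96 102.96 102.96 103.04 103.38
 103.46 104.   104.16 104.31 104.67]
lip 84 [ 11.27  -8.68 109.95] [  6.45  -9.93 105.32] [112.24 112.26 112.29 112.34 112.36 112.37 112.39 112.75 112.75 112.89
 112.95 113.54 113.54 113.85 113.89 113.93 114.06 114.06 114.15 114.18
 114.2  114.46 114.91 115.2  116.63]
```

View pics/s7.png

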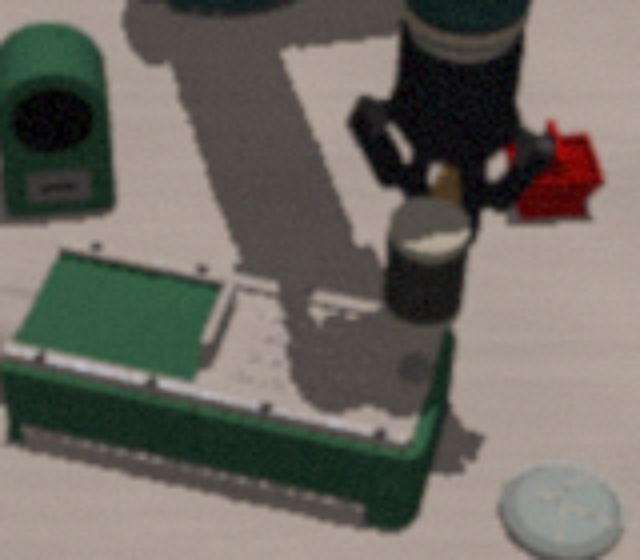

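The pin head at (415,367) sits on its boss, at about 101 mm, and the cover is home. Returning the mallet.

>>> arm_command(offset=[[0,0,-0.01],[-0.0035,-0.02,0],[-0.0068,-0.04,0],[-0.0068,-0.04,0],[-0.0068,-0.04,0],[-0.0068,-0.04,0],[-0.0068,-0.04,0],[-0.0068,-0.04,0],[-0.0068,-0.04,0],[-0.0068,-0.04,0]], rotation=[[0,0,0],[0,0,0],[0,0,0],[0,0,0],[0,0,0],[0,0,0],[0,0,0],[0,0,0],[0,0,0],[0,0,0]], hand=[1,1,1,1,1,1,1,1,1,1])

```text
time: 22.5
tool_pos: [543.5, -187.9, 190.1]
tcp_rot: [0.155, 0.988, 0.001, -0.002]
force: [0.2, -0.0, -5.4]
finger_gap: 21.9
gripper_force: 119.5
```

>>> arm_command(offset=[[-0.0068,-0.04,0],[-0.0068,-0.04,0],[-0.0068,-0.04,0],[-0.005,-0.03,0.01],[0,0,0.025],[0,0,0.03],[0,0,0.03],[0,0,0.02],[0,0,0.01],[0,0,0]], rotation=[[0,0,0],[0,0,0],[0,0,0],[0,0,0],[0,0,0],[0,0,0],[0,0,0],[0,0,0],[0,0,0],[0,0,0]], hand=[1,1,1,1,1,1,1,1,1,1])

```text
time: 23.5
tool_pos: [521.1, -335.7, 63.7]
tcp_rot: [0.155, 0.988, 0.002, -0.003]
force: [-1.0, 0.4, -6.1]
finger_gap: 22.4
gripper_force: 119.5
```

```bash
python3 -c "
from h import *
go(522.8,-338.2,22,72.2)"
```

```text
pos [ 521.07 -335.73   63.66] yang 72.18597436043164 t 23.5 gap 22.398934027455958 F [-0.99  0.35 -6.11] pad 119.52704787254333 q6 -1.8728705341529028
rot first [ 0.14 -0.39 -0.01] then shift mm (new tool axes) [-2.4  -1.83 41.66]
```

>>> arm_command(offset=[[0,0,0.01],[0,0,0.01],[0,0,0.008],[0,0,0.004],[0,0,0.002],[0,0,0.002],[0,0,0.002],[0,0,0.001],[0,0,0],[0,0,0]], rotation=[[0,0,0],[0,0,0],[0,0,0],[0,0,0],[0,0,0],[0,0,0],[0,0,0],[0,0,0],[0,0,0],[0,0,0]], hand=[1,1,1,1,1,1,1,1,1,1])

```text
time: 24.5
tool_pos: [523.3, -337.3, 28.3]
tcp_rot: [0.155, 0.988, 0.0, -0.0]
force: [0.3, 0.3, -5.1]
finger_gap: 22.2
gripper_force: 119.7
```

>>> arm_command(offset=[[0,0,0.001],[0,0,0.001],[0,0,0.001],[0,0,0.001],[0,0,0.001],[0,0,0.001],[0,0,0],[0,0,0],[0,0,0],[0,0,0]], rotation=[[0,0,0],[0,0,0],[0,0,0],[0,0,0],[0,0,0],[0,0,0],[0,0,0],[0,0,0],[0,0,0],[0,0,0]], hand=[1,1,1,1,1,1,1,1,1,1])

```text
time: 25.5
tool_pos: [523.2, -337.2, 22.3]
tcp_rot: [0.155, 0.988, 0.0, -0.0]
force: [-1.4, 1.3, -1.7]
finger_gap: 22.2
gripper_force: 120.1
```

Contact is starting. One more millimetre, then release slowly and check.

>>> arm_command(offset=[[0,0,0.001],[0,0,0],[0,0,0],[0,0,0],[0,0,0],[0,0,0],[0,0,0],[0,0,0],[0,0,0],[0,0,0]], rotation=[[0,0,0],[0,0,0],[0,0,0],[0,0,0],[0,0,0],[0,0,0],[0,0,0],[0,0,0],[0,0,0],[0,0,0]], hand=[1,1,1,0.6,0.5,0.4,0.3,0.3,0.3,0.3])

```text
time: 26.5
tool_pos: [523.2, -337.2, 21.0]
tcp_rot: [0.155, 0.988, 0.0, -0.0]
force: [0.4, 0.1, 0.0]
finger_gap: 60.1
gripper_force: 0.0
```

>>> arm_command(offset=[[0,0,-0.01],[0,0,-0.02],[0,0,-0.03],[0,0,-0.04],[0,0,-0.04],[0,0,-0.03],[0,0,0],[0,0,0],[0,0,0],[0,0,0]], rotation=[[0,0,0],[0,0,0],[0,0,0],[0,0,0],[0,0,0],[0,0,0],[0,0,0],[0,0,0],[0,0,0],[0,0,0]], hand=[0.3,0.3,0.3,0.3,0.3,0.3,0.3,0.3,0.3,0.3])

```text
time: 27.5
tool_pos: [522.1, -336.5, 189.0]
tcp_rot: [0.155, 0.988, 0.001, -0.002]
force: [-0.8, -0.2, -0.5]
finger_gap: 59.7
gripper_force: 0.0
```

```bash
python3 -c "
from h import *
go(522.8,-338.2,22,72.2)
c=cap('scene'); cv2.imwrite('pics/s8.png',cv2.resize(c['img'][140:310,90:330],None,fx=3,fy=3))
"
```

```text
pos [ 522.14 -336.54  189.01] yang 72.18327712648444 t 27.5 gap 59.66478829493531 F [-0.81 -0.24 -0.53] pad 0.0 q6 -1.8727973426860243
rot first [ 0.1  -0.25 -0.02] then shift mm (new tool axes) [ -1.14  -1.38 167.01]
```

View pics/s8.png

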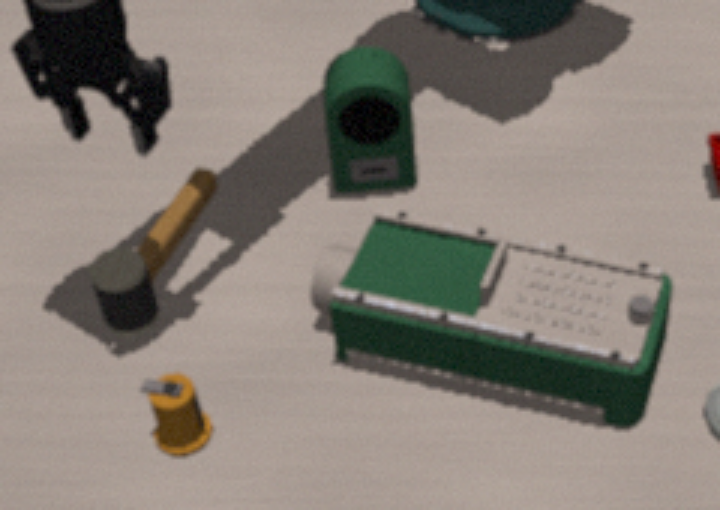

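The mallet stands on the ledge at (125,290), the cover is home with the pin down at (640,310), and the gripper is clear. Handing in.

```bash
python3 -c "
from station import robot
print(robot.sign_off())"
```

```text
the job is handed in; nothing more can be done
None
```

I handed the job in at about 27.5 s. The funnel stands in the compartment, the cover is home, the mallet has driven the pin down, the mallet is back on the ledge, and I moved none of the bystanders. The hand-in returned no verdict.

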